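Unlock the spring drawer box with its key

ROBOT

A 6-joint arm with a two-finger parallel gripper is mounted at the origin on a cart in front of the work surface, level with it; the furniture and walls round the work are solid. World frame = base frame: x ahead of the robot, y to its left, z up, the work surface at z = 0. Lengths are in m, angles in rad, forces in N, time in s.
With the tool pointing down it reaches from about 0.3 to 0.775 m from the base axis. Payload 14.6 kg.
Tool frame: the origin (TCP) lies on the centre line of the jaws, within the pads' length; the fingertips stand ctrl.tcp_to_tips ahead of it and the grasp point (between the pads) lies 2 mm behind it (ctrl.tcp_to_tips is the distance from the TCP to the fingertips, in m); z points along the fingers, y is the line along which they close (so a half turn about z gives the same grasp; the last joint's range is limited). The gripper opens to 94 mm and grips with 3 to 60 N. Pads are 16 mm wide; open, the fingers measure 119 mm over their backs; the gripper's body (75 mm by 177 mm) begins 78 mm behind the grasp point.
Start: joints at [-1.278, 0.3, 1.521, -0, 1.321, -0.067], TCP at [0.194, -0.515, 0.183] pointing down, gripper open.
Joint ranges: [-3.03, 3.03], [-0.79, 2.21], [0.23, 2.52], [-1.04, 4.18], [0, 3.07], [-2.55, 2.55]. Speed limits (rad/s): [2.22, 2.22, 2.57, 3.14, 3.14, 3.14].

INTERFACE

Orientations are given as [roll, pitch, yaw] about the fixed x, y, z axes, in that order (R = Rz(yaw) Ry(pitch) Rx(roll)).
In Python, from station import telemetry, viewer, hand_in, ctrl gives the robot as it stands.
- The arm moves only by the tool step_arm, never from a script. Its argument "plan" is a list of rows, each an object of numbers: "dx", "dy", "dz": the shift along the tool's x, y, z scaled (see below); "rx", "ry", "rz": the turn, a rotation vector about the tool's x, y, z scaled (see below); "claw": the closure, from 0 (fully open) to 1 (shut). In form: [{"dx": .., "dy": .., "dz": .., "rx": .., "ry": .., "rz": .., "claw": ..}, ...]. A call has 1 to 10 rows; each row shifts and turns the commanded pose from where the row before left it, along the tool's axes as they then stand; what a row does not reach is not made up. The controller multiplies each number of a shift by 0.1 m and each number of a turn by 90 degrees. A row lasts 1/10 s, in which the tool goes at most 50 mm and 8.59 degrees, less where a joint would pass 70% of its speed; a pose out of reach is approached as far as the arm can. A call with a number of a shift or a turn outside -1 to 1 is refused whole. A call with a gripper value outside its range is refused whole. The fingers move at their own pace and stop on an object; "grip_force" is the grip in N (left out, the last holds). Time passes only in rows, so rows that do not move let the fingers close. It gives the time, the measured TCP pose, the force, the opening and the grip force at its end, in the units of the state.
- telemetry.get_obs(): the state, without advancing time (a new reading comes with each control period).
- viewer.camera(name): name is "scene" or "top" or "wrist"; returns a dict with "img" (480x640x3 uint8, red, green, blue), "z_map" (480x640 float32, m along the optical axis (not along the pixel's ray), 0 where there is no reading), "fx", "fy", "cx", "cy" (pixels), "R" (3x3) and "t" (3): a world point X has camera coordinates R X + t; the wrist camera has in their place "tool_from_camera" (4x4, takes a point from camera to tool coordinates, whose origin is the TCP and whose axes are the flange's). Camera axes: x right, y down, z forward; pixel columns grow to the right and rows downward; lengths in m; the calibration is good to about 2 mm. A picture is of the moment at which its call begins: read the wrist's pose just before it.
- hand_in(): hands the job in; it is judged then, once.
Trained networks look in a picture, given as the dict that the camera call returned (one of the last four; its "shot" number tells which), for a name from the list of things; names that differ only in an ending like _2 or _b are one class to them, and where a whole thing is asked for, a point or a joint stands for the part that bears it (a point fixed in the world has none). Each returns a list of dicts, best first, with "score" (0 to 1); they miss things now and then, are a little off and sometimes report something else, mostly with a low value. They report only what shows in the picture. A call takes as long as a camera call. They do not tell look-alikes from the thing itself.
- viewer.recognise(target, picture): "rect" ([left, top, right, bottom] in pixels, round what is visible of it).
The state is a dict: "time_s": time; "qpos": joint angles; "joint_vel": joint speeds; "tau": joint torques, N m; "ee_pos": TCP position; "eef_rot": TCP orientation; "force": force on the tool from outside, world axes, zero at the start; "moment": the same for the moment, N m; "grip_width": finger opening in m; "grip_force": force on a finger pad.
Only numpy, scipy, OpenCV 4.12 (cv2) and the standard library are available. Lean on these libraries where they do the work, as an engineer would, in place of code of your own. Each camera call takes 0.05 s, during which the arm holds its last target. There are 200 camera calls.

TASK

Unlock the grey steel drawer box: take the flat-handled key (not the round-headed spare) out of the key stand, lower it into the lock on top of the box, feeling gently for the angle at which it drops fully home, then turn it clockwise until the bolt lets go and the drawer springs out. Let go and leave the key fully home in the lock; never press or twist it hard, and leave the spare key and the other things where they stand.

Things in the scene. Friction and masses are not known exactly. Their poses are not given: they have to be found in the camera images.
- key: The key to use: steel key with a flat black rectangular handle, 55 to 100 g, upright in a stand. Origin at the tip (lowest point) of its stem; z up the stem, x along bits and handle width, y through the flat handle. Stem 6 mm round, pointed over the last 3 mm; round collar 16 mm across, z = 24 to 30 mm; handle 30 (x) x 12 (y) x 40 mm, z = 30 to 70 mm. Same shape after a half turn about z.
- key_grip (a point): Centre of the key's flat handle, 50 mm above the key's tip: where to pinch it, across its 12 mm thickness (key y). Axes as the key's.
- key_bits (a point): Centre of the key's bits, 12 mm above its tip: one steel bar through the stem, 24 (x) x 6 (y) x 8 mm high, so it spans 8 to 16 mm above the tip. Axes as the key's.
- spare_key: The spare key, not to be used: the same but with a round black head (36 mm across, 12 mm thick) and bits 34 mm wide, which do not enter this lock. Origin and axes as for the key. It stands 65 mm from the key, in the other slot of the stand.
- key_stand: Fixed aluminium block 130 (x) x 56 (y, 70 over the rubber feet) x 45 mm high, origin under its centre. Two slots 37 (x) x 8 (y) mm in its top, centred at x = -32.5 and +32.5 mm; a key stands in each, collar resting on the top, key x along the stand's x (either key in either slot).
- lockbox: Fixed grey steel box 160 (x) x 180 (y) x 85 mm high, origin under its centre. Its drawer opens toward its own -x. In the middle of its top is a round steel lock, 60 mm across, with one straight slot; its raised rim stands 1.5 mm over its 37 mm square plate. More than 40 N of contact force from the key spoils the lock; 3 to 6 N of pressing is plenty.
- keyhole (a point): Centre of the slot, at the lock plate's upper face, 88 mm over the worktop. Axes are the box's. Slot 28 x 8.6 mm with 1 mm chamfer, plate 6 mm thick. The slot's angle is NOT reported: its length is turned 0.2 to 1.3 rad counterclockwise (from above) from the box's x axis, and stays so. At a wrong angle the stem enters 8 mm and the bits then rest on the plate: feel for the angle at which they drop.
- lock_bottom (a point): Point 24 mm below keyhole: the key's tip is here when the key is fully home, its collar on the plate. Only then are the bits below the plate and free to turn the hidden core (friction about 0.05 N m), which draws the bolt. Clockwise from above, the bolt lets go after about 1.0 to 1.25 rad of key turn; hard stop at 1.25 to 1.5 rad. A turned key is caught under the plate.
- drawer (a joint): How far the drawer has come out, m: 0 shut (held by the bolt), 0.045 fully out. Its spring pushes it out by itself, with 2 to 3 N, when the bolt lets go. Its front is 176 mm wide with a small round knob, and moves toward the robot.
- tape_roll: Bystander: roll of tape lying flat, 66 mm across, 19 mm high; origin under its centre.
- bench_timer: Bystander: small white timer, 64 x 64 x 19 mm; origin under its centre.
- match_box: Bystander: small flat box, 36 x 54 x 14 mm; origin under its centre.
- dish_c: Bystander: clear round dish, 55 mm across, 14 mm high; origin under its centre.
Not all that is in view belongs to the job. Leave any green look-alike of the key alone.

How it is judged:
By the outcome, as a careful person would: the job done as asked, in the order asked, and still so for the second after the job is handed in, with the robot touching nothing.
It also fails if it takes over 67 s, if anything falls off the work surface, if the arm or the gripper's body presses on something with over 40 N, if the wrist force passes 120 N, or if a joint passes its speed limit or range.

## Working session

There is one attempt and no reset: what is moved stays moved. The work goes in short steps, Python scripts to look and compute and a tool call to move; the robot and the scene stay as the last step left them, time stands still between calls to the robot, and variables do not carry over. Pictures are saved under pics/ and viewed, at most 10 in all, crops included, and the job is handed in when it is done.

Besides the shell and the picture viewer there is one more tool, called after "Request:" as name(argument=value, ...), one argument or row to a line, values as JSON. step_arm: Moves the arm, as the interface text tells. Shifts and turns lie within -1 to 1; 1 stands for 0.1 m of shift or 90 degrees of turn. Its arguments: {"type":"object","properties":{"plan":{"type":"array"},"grip_force":{"type":"number"}},"required":["plan"]}

```bash
mkdir -p pics; ls
cat > h.py <<'E'
import numpy as np, cv2
from station import telemetry, viewer, hand_in, ctrl
def world(p,u,v,z=None):
    z=p["z_map"][int(v),int(u)] if z is None else z
    c=np.array([(u-p["cx"])/p["fx"]*z,(v-p["cy"])/p["fy"]*z,z])
    return p["R"].T@(c-p["t"])
def cloud(p):
    v,u=np.mgrid[:480,:640]; z=p["z_map"]
    c=np.stack([(u-p["cx"])/p["fx"]*z,(v-p["cy"])/p["fy"]*z,z],-1)
    return (c-p["t"])@p["R"]
def save(p,n): cv2.imwrite(f"pics/{n}.png",p["img"][...,::-1])
E
python3 - <<'E'
from h import *
o=telemetry.get_obs();print(o, ctrl.tcp_to_tips)
for n in("top","scene"):
    p=viewer.camera(n);save(p,n+"0")
    np.savez(n+"0.npz",**{k:v for k,v in p.items() if k!="shot"})
    for t in("key","spare_key","key_stand","lockbox","keyhole"):
        for r in viewer.recognise(t,p)[:3]:
            b=r["rect"];u,v=(b[0]+b[2])/2,(b[1]+b[3])/2
            print(n,t,round(r["score"],2),np.round(b),world(p,u,v).round(3))
E
```

```text
pics
{'time_s': 0.0, 'qpos': array([-1.27757632e+00,  3.00466015e-01,  1.52160336e+00,  1.12696005e-06,
        1.32065157e+00, -6.66167254e-02]), 'joint_vel': array([-0.00099809, -0.00173983,  0.00025012,  0.00010153, -0.00019197,
       -0.00011164]), 'tau': array([-1.22246729e-03, -5.31799150e+01, -3.52727330e+01,  7.07541802e-02,
        2.44479912e-02, -3.73739942e-05]), 'ee_pos': array([ 0.19357319, -0.51450568,  0.1821797 ]), 'eef_rot': array([-3.14046694e+00, -7.61967806e-05,  3.59836405e-01]), 'force': array([-0.30488427,  0.07626608, -0.85378607]), 'moment': array([-0.03234151,  0.00922274, -0.0155762 ]), 'grip_force': 0.0, 'grip_width': 0.09437992238813381} 0.017
top key 0.67 [182. 256. 191. 265.] [0.484 0.286 0.09 ]
top key 0.67 [199. 267. 223. 283.] [0.443 0.233 0.014]
top key 0.65 [181. 233. 193. 249.] [0.541 0.292 0.056]
top spare_key 0.65 [175. 278. 187. 290.] [0.42  0.302 0.086]
top key_stand 0.62 [172. 250. 204. 297.] [0.45 0.29 0.05]
top lockbox 0.69 [317. 206. 384. 270.] [ 0.537 -0.176  0.059]
top keyhole 0.65 [313. 202. 380. 270.] [ 0.544 -0.166  0.065]
scene key 0.68 [177. 334. 209. 350.] [0.564 0.263 0.01 ]
scene key 0.67 [230. 347. 249. 376.] [0.446 0.239 0.014]
scene key 0.56 [195. 342. 210. 365.] [0.476 0.301 0.084]
scene spare_key 0.72 [214. 364. 231. 385.] [0.411 0.311 0.083]
scene key_stand 0.97 [185. 340. 250. 416.] [0.434 0.308 0.046]
scene key_stand 0.2 [195. 339. 209. 364.] [0.474 0.301 0.09 ]
scene lockbox 0.82 [282. 197. 365. 273.] [ 0.5   -0.116  0.085]
scene lockbox 0.37 [186. 342. 250. 415.] [0.433 0.308 0.045]
scene keyhole 0.67 [278. 193. 369. 275.] [ 0.502 -0.118  0.086]
```

Run:
```python
from h import *
t=cv2.imread("pics/top0.png");s=cv2.imread("pics/scene0.png")
a=cv2.resize(t[180:320,150:410],None,fx=3,fy=3,interpolation=cv2.INTER_CUBIC)
b=cv2.resize(s[180:430,160:400],None,fx=2.5,fy=2.5)[:,:]
cv2.imwrite("pics/c1.png",a);cv2.imwrite("pics/c2.png",b[:600])
P=np.load("top0.npz");W=cloud(P);S=np.load("scene0.npz");V=cloud(S)
for n,w in(("top",W),("scene",V)):
    m=(w[...,2]>.08)&(w[...,2]<.089)&(w[...,1]<.1)&(w[...,0]>.3)
    pts=w[m][:,:2].astype(np.float32);print(n,len(pts),pts.mean(0),cv2.minAreaRect(pts))
    m=(w[...,2]>.04)&(w[...,2]<.049)&(w[...,1]>.2)&(w[...,1]<.4)&(w[...,0]>.3)&(w[...,0]<.6)
    pts=w[m][:,:2].astype(np.float32);print(n,len(pts),cv2.minAreaRect(pts))
    m=(w[...,2]>.06)&(w[...,1]>.2)&(w[...,1]<.4)&(w[...,0]>.3)&(w[...,0]<.6)
    pts=w[m];print(n,pts[np.argsort(pts[:,0])].round(3).tolist()[:150:3])
```

```text
top 3496 [ 0.59439164 -0.23640889] ((0.8369312882423401, -0.4717984199523926), (0.5930388569831848, 1.2086987495422363), 16.028430938720703)
top 663 ((0.4720015525817871, 0.2932465970516205), (0.05828704312443733, 0.1687680333852768), 81.61778259277344)
top [[0.403, 0.298, 0.07], [0.406, 0.297, 0.073], [0.406, 0.303, 0.082], [0.409, 0.296, 0.077], [0.409, 0.299, 0.084], [0.412, 0.295, 0.081], [0.412, 0.303, 0.081], [0.414, 0.295, 0.08], [0.415, 0.302, 0.083], [0.417, 0.294, 0.063], [0.417, 0.297, 0.083], [0.418, 0.305, 0.085], [0.42, 0.296, 0.077], [0.42, 0.301, 0.087], [0.423, 0.295, 0.08], [0.423, 0.302, 0.086], [0.425, 0.294, 0.072], [0.426, 0.298, 0.087], [0.428, 0.294, 0.063], [0.428, 0.296, 0.084], [0.429, 0.304, 0.087], [0.431, 0.295, 0.08], [0.431, 0.302, 0.084], [0.434, 0.292, 0.079], [0.434, 0.299, 0.085], [0.437, 0.296, 0.076], [0.437, 0.304, 0.076], [0.47, 0.289, 0.078], [0.473, 0.292, 0.09], [0.473, 0.288, 0.082], [0.475, 0.29, 0.097], [0.475, 0.294, 0.092], [0.476, 0.287, 0.066], [0.478, 0.287, 0.087], [0.478, 0.287, 0.076], [0.481, 0.29, 0.096], [0.481, 0.286, 0.079], 
[... 1007 characters left out ...]
, 0.304, 0.083], [0.411, 0.303, 0.085], [0.412, 0.306, 0.081], [0.412, 0.309, 0.081], [0.413, 0.305, 0.085], [0.413, 0.31, 0.079], [0.413, 0.311, 0.076], [0.414, 0.306, 0.083], [0.414, 0.302, 0.087], [0.416, 0.31, 0.069], [0.416, 0.311, 0.076], [0.416, 0.304, 0.084], [0.417, 0.305, 0.086], [0.417, 0.31, 0.087], [0.418, 0.311, 0.078], [0.418, 0.306, 0.088], [0.419, 0.31, 0.067], [0.419, 0.308, 0.087], [0.42, 0.31, 0.062], [0.421, 0.309, 0.086], [0.422, 0.305, 0.087], [0.422, 0.309, 0.078], [0.423, 0.309, 0.062], [0.424, 0.304, 0.087], [0.425, 0.305, 0.088], [0.425, 0.309, 0.069], [0.425, 0.307, 0.087], [0.426, 0.309, 0.073], [0.427, 0.306, 0.087], [0.428, 0.303, 0.086], [0.429, 0.301, 0.085]]
```

View pics/c1.png

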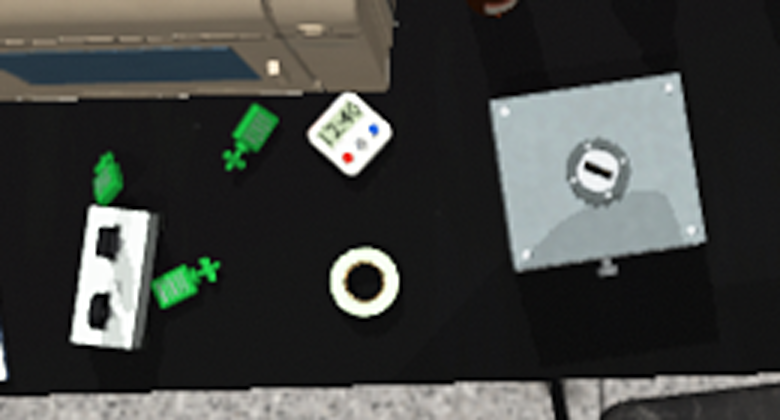

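View pics/c2.png

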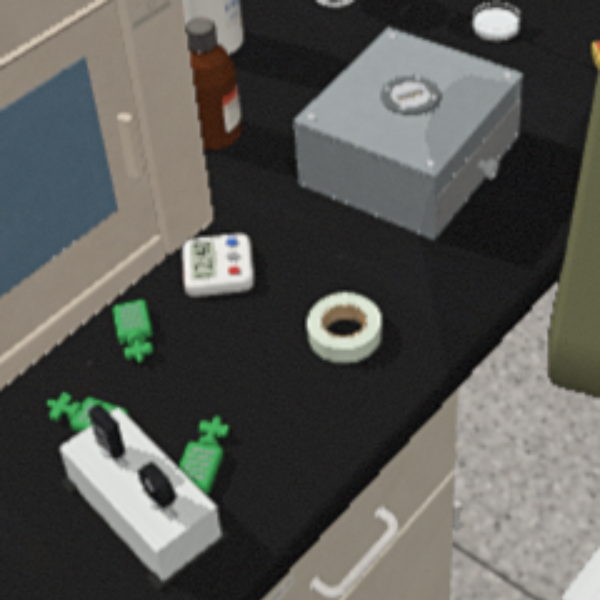

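```bash
cat >> h.py <<'E'
from scipy.spatial.transform import Rotation as Ro
def go(x,y,z,yaw=None,n=None):
    o=telemetry.get_obs();R=Ro.from_euler("xyz",o["eef_rot"]).as_matrix()
    d=R.T@(np.array([x,y,z])-o["ee_pos"])*10
    s="dx %.3f dy %.3f dz %.3f"%tuple(d)
    if yaw is not None:
        r=Ro.from_matrix(R.T@Ro.from_euler("xyz",[np.pi,0,yaw]).as_matrix()).as_rotvec()/(np.pi/2); s+=" | rot "+str(r.round(4))
    print(s,"(totals, units)")
E
python3 - <<'E'
from h import *
P=np.load("top0.npz");S=np.load("scene0.npz")
for n,p,(x0,x1,y0,y1) in(("top",P,(310,390,195,280)),("scene",S,(275,372,185,280))):
    w=cloud(p);M=np.zeros((480,640),bool);M[y0:y1,x0:x1]=1
    m=M&(w[...,2]>.082)&(w[...,2]<.0875);q=w[m][:,:2].astype(np.float32)
    print(n,cv2.minAreaRect(q))
    b=p["img"].astype(int).sum(-1)
    print("hi",w[M&(w[...,2]>.0885)].mean(0))
w=cloud(P);m=(w[...,2]>.12)&(w[...,0]>.3)&(w[...,0]<.8)&(w[...,1]>.0)
print("cab min x",w[m][:,0].min(),w[m].min(0),w[m].max(0), np.percentile(w[m],[1,5,50],axis=0))
p=viewer.camera("wrist");print(p["tool_from_camera"],p["fx"],p["cx"],p["cy"])
go(.40,-.15,.25,0)
E
```

```text
top ((0.5380616188049316, -0.17019516229629517), (0.16024097800254822, 0.18028226494789124), 6.755289554595947)
hi [ 0.53545416 -0.16685385  0.12519096]
scene ((0.5386476516723633, -0.1681838184595108), (0.16340602934360504, 0.18706616759300232), 7.19890832901001)
hi [ 0.49026071 -0.09713824  0.15761706]
cab min x 0.4666605517891629 [0.46666055 0.01355766 0.12001545] [0.79999272 0.77620791 0.52108072] [[0.51898858 0.01988068 0.12620673]
 [0.6285573  0.03322807 0.15344808]
 [0.69465637 0.23390373 0.43484424]]
[[-2.05785901e-04 -9.60020827e-01 -2.79928509e-01  8.30949953e-02]
 [ 9.99999912e-01 -3.00206398e-04  2.94427002e-04 -1.10731336e-03]
 [-3.66692383e-04 -2.79928424e-01  9.60020803e-01 -2.01922100e-01]
 [ 0.00000000e+00  0.00000000e+00  0.00000000e+00  1.00000000e+00]] 386.3240521963487 319.53364301156637 242.24410822571323
dx 3.216 dy -2.687 dz -0.672 | rot [-0.     -0.      0.2291] (totals, units)
```

Run:
```python
from h import *
go(.535,-.17,.18)
for n in("top","scene"):
    w=cloud(np.load(n+"0.npz"))
    for z in np.arange(.06,.52,.06):
        m=(abs(w[...,2]-z)<.03)&(w[...,0]>.45)&(w[...,0]<.9)&(w[...,1]>.19)&(w[...,1]<.4)&((w[...,2]>.1)|(w[...,0]>.53))
        if m.sum()>5: print(n,round(z,2),m.sum(),np.percentile(w[m][:,0],[0,5,50]).round(3))
```

```text
dx 4.409 dy -2.025 dz 0.028 (totals, units)
top 0.06 310 [0.531 0.536 0.629]
top 0.12 248 [0.628 0.628 0.629]
top 0.18 314 [0.627 0.628 0.629]
top 0.24 356 [0.627 0.628 0.629]
top 0.3 466 [0.628 0.628 0.63 ]
top 0.36 559 [0.629 0.63  0.63 ]
top 0.42 10858 [0.63  0.64  0.735]
top 0.48 1281 [0.78  0.782 0.88 ]
scene 0.06 1852 [0.626 0.629 0.631]
scene 0.12 2077 [0.625 0.628 0.63 ]
scene 0.18 2355 [0.625 0.628 0.63 ]
scene 0.24 2681 [0.625 0.627 0.63 ]
scene 0.3 3040 [0.625 0.628 0.631]
scene 0.36 3528 [0.626 0.629 0.631]
scene 0.42 11121 [0.628 0.634 0.689]
scene 0.48 2022 [0.778 0.781 0.785]
```

Request:
step_arm(
  plan=[
    {"dx":0.42,"dy":-0.19},
    {"dx":0.42,"dy":-0.19},
    {"dx":0.42,"dy":-0.19},
    {"dx":0.42,"dy":-0.19},
    {"dx":0.42,"dy":-0.19},
    {"dx":0.42,"dy":-0.19},
    {"dx":0.42,"dy":-0.19},
    {"dx":0.42,"dy":-0.19},
    {"dx":0.42,"dy":-0.19},
    {"dx":0.42,"dy":-0.19},
  ],
)

```text
$.plan[0]: bad value
```

Request:
step_arm(
  plan=[
    {"dx":0.2,"dy":-0.12},
    {},
    {},
  ],
)

```text
$.plan[0]: bad value
```

```bash
cat >> h.py <<'E'
def wrist():
    o=telemetry.get_obs();p=viewer.camera("wrist")
    T=np.eye(4);T[:3,:3]=Ro.from_euler("xyz",o["eef_rot"]).as_matrix();T[:3,3]=o["ee_pos"]
    M=np.linalg.inv(T@p["tool_from_camera"]);p["R"],p["t"]=M[:3,:3],M[:3,3]
    return p
def topview(p,cx,cy,z,half,res):
    """orthographic resample of plane z; pixel (c,r): x=cx+half-r*res (up=+x), y=cy+half-c*res"""
    n=int(2*half/res);r,c=np.mgrid[:n,:n]
    X=np.stack([cx+half-r*res,cy+half-c*res,np.full(r.shape,z)],-1)@p["R"].T+p["t"]
    u=X[...,0]/X[...,2]*p["fx"]+p["cx"];v=X[...,1]/X[...,2]*p["fy"]+p["cy"]
    return cv2.remap(p["img"],u.astype(np.float32),v.astype(np.float32),cv2.INTER_CUBIC)
E
python3 - <<'E'
from h import *
o=telemetry.get_obs();print(o["time_s"],o["ee_pos"],o["eef_rot"],o["qpos"])
p=wrist();save(p,"w1")
a=topview(p,.538,-.169,.088,.05,.0002)
cv2.imwrite("pics/lock.png",a[...,::-1])
E
```

```text
0.65 [ 0.19365053 -0.51475854  0.18274902] [-3.14158258e+00 -1.11815919e-05  3.59823519e-01] [-1.27757962e+00  2.99874434e-01  1.52102500e+00  1.08231721e-05
  1.32070401e+00 -6.66094918e-02]
```

View pics/lock.png

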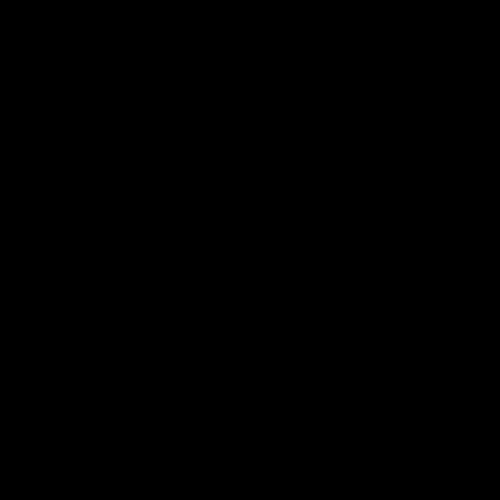

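The moves were refused (rows need every field), so the picture is blank. I'm repeating them with full rows.

Request:
step_arm(
  plan=[
    {"dx":0.42,"dy":-0.19,"dz":0,"rx":0,"ry":0,"rz":0,"claw":0},
    {"dx":0.42,"dy":-0.19,"dz":0,"rx":0,"ry":0,"rz":0,"claw":0},
    {"dx":0.42,"dy":-0.19,"dz":0,"rx":0,"ry":0,"rz":0,"claw":0},
    {"dx":0.42,"dy":-0.19,"dz":0,"rx":0,"ry":0,"rz":0,"claw":0},
    {"dx":0.42,"dy":-0.19,"dz":0,"rx":0,"ry":0,"rz":0,"claw":0},
    {"dx":0.42,"dy":-0.19,"dz":0,"rx":0,"ry":0,"rz":0,"claw":0},
    {"dx":0.42,"dy":-0.19,"dz":0,"rx":0,"ry":0,"rz":0,"claw":0},
    {"dx":0.42,"dy":-0.19,"dz":0,"rx":0,"ry":0,"rz":0,"claw":0},
    {"dx":0.42,"dy":-0.19,"dz":0,"rx":0,"ry":0,"rz":0,"claw":0},
    {"dx":0.42,"dy":-0.19,"dz":0,"rx":0,"ry":0,"rz":0,"claw":0},
  ],
)

```text
time_s: 1.7
ee_pos: [0.521, -0.1874, 0.1829]
eef_rot: [3.141, -0.0, 0.36]
force: [0.0, -0.4, -0.8]
grip_width: 0.0939
grip_force: 0.0
```

Request:
step_arm(
  plan=[
    {"dx":0.2,"dy":-0.12,"dz":0,"rx":0,"ry":0,"rz":0,"claw":0},
    {"dx":0,"dy":0,"dz":0,"rx":0,"ry":0,"rz":0,"claw":0},
    {"dx":0,"dy":0,"dz":0,"rx":0,"ry":0,"rz":0,"claw":0},
  ],
)

```text
time_s: 2.0
ee_pos: [0.5341, -0.1709, 0.1826]
eef_rot: [-3.141, 0.0, 0.361]
force: [-0.3, -0.9, 0.3]
grip_width: 0.0945
grip_force: 0.0
```

Run:
```python
from h import *
o=telemetry.get_obs();print(o["time_s"],o["ee_pos"],o["eef_rot"],o["qpos"])
p=wrist();save(p,"w1");W=cloud(p)
print("depth: max z px", W[240,320])
a=topview(p,.538,-.169,.088,.05,.0002)
cv2.imwrite("pics/lockb.png",a[...,::-1])
g=a.min(-1);d=(g<70).astype(np.uint8)
for c in cv2.findContours(d,cv2.RETR_EXTERNAL,cv2.CHAIN_APPROX_NONE)[0]:
    if cv2.contourArea(c)>500:print(cv2.contourArea(c),cv2.minAreaRect(c))
go(.45,.295,.22,3.0)
```

```text
2.0 [ 0.53409802 -0.17088812  0.18255897] [-3.14146425e+00  4.62211251e-04  3.60541083e-01] [-3.74864603e-01  3.24368777e-01  1.48945364e+00 -2.21354179e-04
  1.32819914e+00  8.35443891e-01]
depth: max z px [ 0.53260235 -0.17075106  0.08863497]
3352.0 ((234.54364013671875, 230.70855712890625), (127.11695098876953, 29.708297729492188), 24.655899047851562)
dx 0.856 dy -4.661 dz -0.373 | rot [-3.000e-04  0.000e+00 -1.681e+00] (totals, units)
```

View pics/lockb.png

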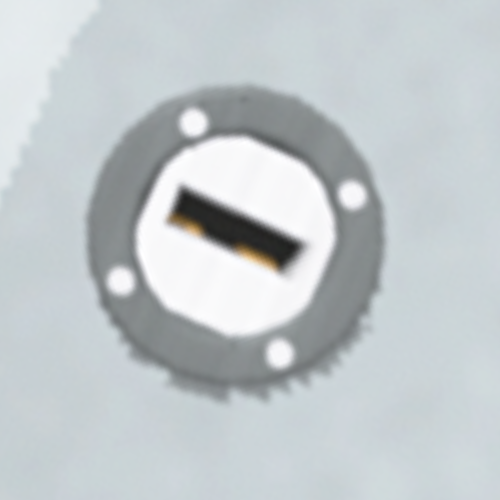

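Request:
step_arm(
  plan=[
    {"dx":-0.4,"dy":0,"dz":0,"rx":0,"ry":0,"rz":0,"claw":0},
    {"dx":-0.4,"dy":0,"dz":-0.2,"rx":0,"ry":0,"rz":0,"claw":0},
    {"dx":0,"dy":0,"dz":-0.2,"rx":0,"ry":0,"rz":-0.094,"claw":0},
    {"dx":0,"dy":0,"dz":0,"rx":0,"ry":0,"rz":-0.094,"claw":0},
    {"dx":0,"dy":0,"dz":0,"rx":0,"ry":0,"rz":-0.094,"claw":0},
    {"dx":0,"dy":0,"dz":0,"rx":0,"ry":0,"rz":-0.094,"claw":0},
    {"dx":0,"dy":0,"dz":0,"rx":0,"ry":0,"rz":-0.094,"claw":0},
    {"dx":0,"dy":0,"dz":0,"rx":0,"ry":0,"rz":-0.094,"claw":0},
    {"dx":0,"dy":0,"dz":0,"rx":0,"ry":0,"rz":-0.094,"claw":0},
    {"dx":0,"dy":0,"dz":0,"rx":0,"ry":0,"rz":-0.094,"claw":0},
  ],
)

```text
time_s: 3.05
ee_pos: [0.4586, -0.2, 0.2229]
eef_rot: [3.141, 0.0, 1.545]
force: [-0.6, 0.1, 0.2]
grip_width: 0.0938
grip_force: 0.0
```

Request:
step_arm(
  plan=[
    {"dx":0,"dy":0,"dz":0,"rx":0,"ry":0,"rz":-0.094,"claw":0},
    {"dx":0,"dy":0,"dz":0,"rx":0,"ry":0,"rz":-0.094,"claw":0},
    {"dx":0,"dy":0,"dz":0,"rx":0,"ry":0,"rz":-0.094,"claw":0},
    {"dx":0,"dy":0,"dz":0,"rx":0,"ry":0,"rz":-0.094,"claw":0},
    {"dx":0,"dy":0,"dz":0,"rx":0,"ry":0,"rz":-0.094,"claw":0},
    {"dx":0,"dy":0,"dz":0,"rx":0,"ry":0,"rz":-0.094,"claw":0},
    {"dx":0,"dy":0,"dz":0,"rx":0,"ry":0,"rz":-0.094,"claw":0},
    {"dx":0,"dy":0,"dz":0,"rx":0,"ry":0,"rz":-0.094,"claw":0},
    {"dx":0,"dy":0,"dz":0,"rx":0,"ry":0,"rz":-0.094,"claw":0},
    {"dx":0,"dy":0,"dz":0,"rx":0,"ry":0,"rz":-0.083,"claw":0},
  ],
)

```text
time_s: 4.05
ee_pos: [0.4586, -0.2, 0.223]
eef_rot: [-3.141, 0.0, 3.004]
force: [0.3, -0.0, -0.1]
grip_width: 0.0938
grip_force: 0.0
```

Run:
```python
from h import *
o=telemetry.get_obs();print(o["time_s"],o["ee_pos"],o["eef_rot"],o["qpos"])
go(.465,.295,.20,3.0)
a=cv2.imread("pics/lockb.png").min(-1)
r,c=np.mgrid[:500,:500]
for th in(70,120,170,210):
    d=((a<th)&(np.hypot(r-234,c-235)<80)).astype(np.uint8)
    C=max(cv2.findContours(d,cv2.RETR_EXTERNAL,cv2.CHAIN_APPROX_NONE)[0],key=cv2.contourArea)
    print(th,cv2.minAreaRect(C))
```

```text
4.05 [ 0.458626   -0.20003999  0.2229649 ] [-3.14138148e+00  3.43950168e-04  3.00447152e+00] [-4.84461309e-01  1.58418650e-01  1.60031667e+00 -8.29534534e-05
  1.38246204e+00 -1.91812095e+00]
dx 0.614 dy 4.913 dz 0.228 | rot [-0.0001  0.0002  0.0028] (totals, units)
70 ((234.54364013671875, 230.70855712890625), (127.11695098876953, 29.708297729492188), 24.655899047851562)
120 ((234.5485382080078, 231.20156860351562), (132.91050720214844, 35.828399658203125), 24.829345703125)
170 ((235.1166229248047, 231.58238220214844), (138.771240234375, 40.29666519165039), 24.92847442626953)
210 ((235.95547485351562, 231.79794311523438), (144.58274841308594, 44.856239318847656), 24.443954467773438)
```

Request:
step_arm(
  plan=[
    {"dx":0.06,"dy":0.45,"dz":0,"rx":0,"ry":0,"rz":0,"claw":0},
    {"dx":0.06,"dy":0.45,"dz":0,"rx":0,"ry":0,"rz":0,"claw":0},
    {"dx":0.06,"dy":0.45,"dz":0,"rx":0,"ry":0,"rz":0,"claw":0},
    {"dx":0.06,"dy":0.45,"dz":0,"rx":0,"ry":0,"rz":0,"claw":0},
    {"dx":0.06,"dy":0.45,"dz":0,"rx":0,"ry":0,"rz":0,"claw":0},
    {"dx":0.06,"dy":0.45,"dz":0,"rx":0,"ry":0,"rz":0,"claw":0},
    {"dx":0.06,"dy":0.45,"dz":0,"rx":0,"ry":0,"rz":0,"claw":0},
    {"dx":0.06,"dy":0.45,"dz":0,"rx":0,"ry":0,"rz":0,"claw":0},
    {"dx":0.06,"dy":0.45,"dz":0.1,"rx":0,"ry":0,"rz":0,"claw":0},
    {"dx":0.07,"dy":0.45,"dz":0.13,"rx":0,"ry":0,"rz":0,"claw":0},
  ],
)

```text
time_s: 5.05
ee_pos: [0.4628, 0.2558, 0.2002]
eef_rot: [3.141, 0.002, 2.998]
force: [1.7, -0.2, -0.4]
grip_width: 0.0943
grip_force: 0.0
```

Request:
step_arm(
  plan=[
    {"dx":0,"dy":0.41,"dz":0,"rx":0,"ry":0,"rz":0,"claw":0},
    {"dx":0,"dy":0,"dz":0,"rx":0,"ry":0,"rz":0,"claw":0},
    {"dx":0,"dy":0,"dz":0,"rx":0,"ry":0,"rz":0,"claw":0},
  ],
)

```text
time_s: 5.35
ee_pos: [0.4684, 0.2949, 0.1996]
eef_rot: [-3.141, -0.0, 3.0]
force: [-0.2, -1.1, -0.5]
grip_width: 0.0943
grip_force: 0.0
```

Run:
```python
from h import *
o=telemetry.get_obs();print(o["time_s"],o["ee_pos"],o["eef_rot"])
p=wrist();W=cloud(p);np.savez("w2.npz",**{k:v for k,v in p.items() if k!="shot"})
z=W[...,2]
reg=(abs(W[...,0]-.455)<.1)&(abs(W[...,1]-.295)<.06)
m=reg&(z>.041)&(z<.049);q=W[m][:,:2].astype(np.float32);print("stand",m.sum(),np.median(z[m]),cv2.minAreaRect(q))
for n,t in(("key",W[...,0]>.46),("spare",W[...,0]<.455)):
    m=reg&t&(z>.085)&(z<.1);q=W[m][:,:2].astype(np.float32);print(n,m.sum(),np.median(z[m]),q.mean(0),cv2.minAreaRect(q))
cv2.imwrite("pics/stand.png",topview(p,.46,.295,.091,.1,.0004)[...,::-1])
```

```text
5.35 [0.46841087 0.29494133 0.19956433] [-3.14115213e+00 -1.90563279e-04  3.00017372e+00]
stand 6957 0.045034074335410075 ((0.45563945174217224, 0.30034321546554565), (0.05611134320497513, 0.12991584837436676), 81.71612548828125)
key 481 0.0905728157881315 [0.48623562 0.29577935] ((0.4870479702949524, 0.29588407278060913), (0.011988353915512562, 0.02932344749569893), 81.68004608154297)
spare 149 0.08564400429827734 [0.4231874  0.30526727] ((0.4224618375301361, 0.3049597442150116), (0.01135384663939476, 0.016842292621731758), 82.29972839355469)
```

View pics/stand.png

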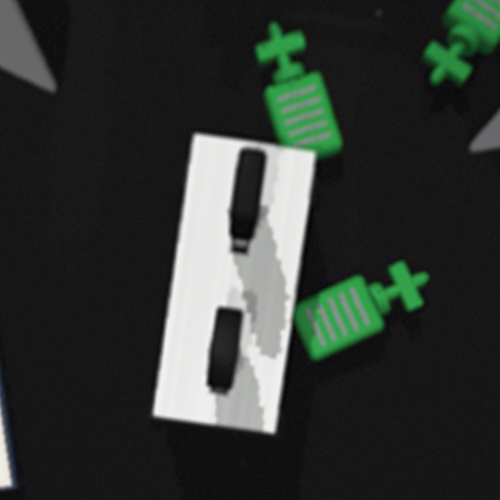

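Run:
```python
from h import *
go(.4873,.2957,.0725,2.997)
```

```text
dx -0.184 dy 0.040 dz 1.273 | rot [-0.0002  0.      0.0014] (totals, units)
```

Request:
step_arm(
  plan=[
    {"dx":-0.184,"dy":0.04,"dz":0,"rx":0,"ry":0,"rz":0.002,"claw":0.4},
    {"dx":0,"dy":0,"dz":0.3,"rx":0,"ry":0,"rz":0,"claw":0.4},
    {"dx":0,"dy":0,"dz":0.3,"rx":0,"ry":0,"rz":0,"claw":0.4},
    {"dx":0,"dy":0,"dz":0.3,"rx":0,"ry":0,"rz":0,"claw":0.4},
    {"dx":0,"dy":0,"dz":0.2,"rx":0,"ry":0,"rz":0,"claw":0.4},
    {"dx":0,"dy":0,"dz":0.17,"rx":0,"ry":0,"rz":0,"claw":0.4},
    {"dx":0,"dy":0,"dz":0,"rx":0,"ry":0,"rz":0,"claw":0.4},
  ],
)

```text
time_s: 6.1
ee_pos: [0.4865, 0.2949, 0.0712]
eef_rot: [-3.14, -0.002, 2.995]
force: [0.5, -0.4, -0.5]
grip_width: 0.0562
grip_force: 0.0
```

Run:
```python
from h import *
o=telemetry.get_obs();print(o["ee_pos"],o["grip_width"]);go(.4873,.2957,.0725,2.997)
```

```text
[0.4865131  0.29488883 0.07124287] 0.0562451351970519
dx -0.007 dy 0.009 dz -0.013 | rot [-0.0012 -0.0015 -0.0013] (totals, units)
```

Close on the key with a moderate grip.

Request:
step_arm(
  plan=[
    {"dx":0,"dy":0.008,"dz":0,"rx":0,"ry":0,"rz":0,"claw":0.7},
    {"dx":0,"dy":0,"dz":0,"rx":0,"ry":0,"rz":0,"claw":0.8},
    {"dx":0,"dy":0,"dz":0,"rx":0,"ry":0,"rz":0,"claw":1},
    {"dx":0,"dy":0,"dz":0,"rx":0,"ry":0,"rz":0,"claw":1},
    {"dx":0,"dy":0,"dz":0,"rx":0,"ry":0,"rz":0,"claw":1},
    {"dx":0,"dy":0,"dz":0,"rx":0,"ry":0,"rz":0,"claw":1},
  ],
  grip_force=20,
)

```text
time_s: 6.7
ee_pos: [0.4871, 0.2979, 0.0729]
eef_rot: [3.142, 0.0, 2.997]
force: [0.5, -0.3, -0.3]
grip_width: 0.0117
grip_force: 0.0
```

Request:
step_arm(
  plan=[
    {"dx":0,"dy":0,"dz":-0.05,"rx":0,"ry":0,"rz":0,"claw":1},
    {"dx":0,"dy":0,"dz":-0.2,"rx":0,"ry":0,"rz":0,"claw":1},
    {"dx":0,"dy":0,"dz":-0.3,"rx":0,"ry":0,"rz":0,"claw":1},
    {"dx":0,"dy":0,"dz":-0.3,"rx":0,"ry":0,"rz":0,"claw":1},
    {"dx":0,"dy":0,"dz":-0.4,"rx":0,"ry":0,"rz":0,"claw":1},
    {"dx":0,"dy":0,"dz":0,"rx":0,"ry":0,"rz":0,"claw":1},
  ],
)

```text
time_s: 7.3
ee_pos: [0.4887, 0.2988, 0.2036]
eef_rot: [3.137, 0.007, 2.997]
force: [0.9, 0.3, -0.8]
grip_width: 0.0006
grip_force: 0.0
```

Run:
```python
from h import *
o=telemetry.get_obs();print(o["time_s"],o["ee_pos"],o["force"],o["moment"],o["qpos"])
p=wrist();save(p,"w3")
print([ (r["score"],r["rect"]) for r in viewer.recognise("key",p)])
go(.42,-.166,.20)
```

```text
7.3 [0.48874736 0.29879734 0.20356496] [ 0.94230048  0.2787214  -0.84776531] [ 0.05106829 -0.13561467  0.03511691] [ 4.84786671e-01  3.30584723e-01  1.43221155e+00  8.25441622e-06
  1.37023772e+00 -9.41664250e-01]
[(0.96, [202.7, 290.0, 245.0, 343.7]), (0.75, [93.9, 287.4, 169.6, 359.1]), (0.69, [274.6, 245.2, 311.9, 285.8]), (0.68, [219.6, 148.8, 283.8, 209.1]), (0.57, [304.3, 203.0, 323.2, 245.6])]
dx -0.002 dy -4.689 dz -0.020 (totals, units)
```

View pics/w3.png

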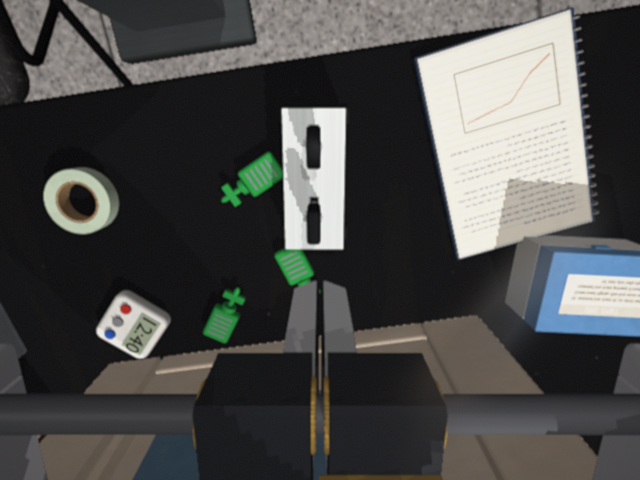

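Run:
```python
from h import *
for i in range(3):
    o=telemetry.get_obs();p=wrist();print(o["ee_pos"],o["eef_rot"])
W=cloud(p);z=W[...,2]
reg=(abs(W[...,0]-.455)<.1)&(abs(W[...,1]-.295)<.06)
m=reg&(z>.041)&(z<.049);q=W[m][:,:2].astype(np.float32);print("stand",m.sum(),np.median(z[m]),cv2.minAreaRect(q))
for n,t in(("key",W[...,0]>.46),("spare",W[...,0]<.455)):
    m=reg&t&(z>.085)&(z<.11);q=W[m][:,:2].astype(np.float32);print(n,m.sum(),np.median(z[m]),q.mean(0),cv2.minAreaRect(q))
go(.4873,.2957,.0725,2.997)
```

```text
[0.48726671 0.29800888 0.19846692] [3.14069766e+00 1.24283648e-03 2.99723163e+00]
[0.48686442 0.29781817 0.19732072] [-3.14130284e+00 -4.11780296e-04  2.99724166e+00]
[0.4866948  0.29767912 0.19674178] [-3.14059768e+00 -1.33718177e-03  2.99719903e+00]
stand 7402 0.0450232129105374 ((0.45579254627227783, 0.3002685308456421), (0.05612141266465187, 0.13025988638401031), 81.72842407226562)
key 484 0.09062866049520128 [0.48661998 0.29577085] ((0.4875032305717468, 0.29599136114120483), (0.01167854480445385, 0.029941732063889503), 81.40185546875)
spare 141 0.08567471009843712 [0.4231481  0.30507264] ((0.42328327894210815, 0.3050544857978821), (0.010341838002204895, 0.014660137705504894), 81.75603485107422)
dx -0.011 dy -0.017 dz 1.241 | rot [-0.0007 -0.001   0.0001] (totals, units)
```

Request:
step_arm(
  plan=[
    {"dx":0,"dy":0,"dz":0,"rx":0,"ry":0,"rz":0,"claw":0.5},
    {"dx":0,"dy":0,"dz":0,"rx":0,"ry":0,"rz":0,"claw":0.5},
    {"dx":0,"dy":-0.016,"dz":0.1,"rx":0,"ry":0,"rz":0,"claw":0.5},
    {"dx":0,"dy":0,"dz":0.2,"rx":0,"ry":0,"rz":0,"claw":0.5},
    {"dx":0,"dy":0,"dz":0.3,"rx":0,"ry":0,"rz":0,"claw":0.5},
    {"dx":0,"dy":0,"dz":0.3,"rx":0,"ry":0,"rz":0,"claw":0.5},
    {"dx":0,"dy":0,"dz":0.2,"rx":0,"ry":0,"rz":0,"claw":0.5},
    {"dx":0,"dy":0,"dz":0.14,"rx":0,"ry":0,"rz":0,"claw":0.5},
    {"dx":0,"dy":0,"dz":0,"rx":0,"ry":0,"rz":0,"claw":0.5},
    {"dx":0,"dy":0,"dz":0,"rx":0,"ry":0,"rz":0,"claw":0.5},
  ],
)

```text
time_s: 8.55
ee_pos: [0.4871, 0.2964, 0.0742]
eef_rot: [3.141, 0.0, 2.997]
force: [0.2, 0.1, 0.6]
grip_width: 0.0469
grip_force: 0.0
```

Request:
step_arm(
  plan=[
    {"dx":0,"dy":0,"dz":0,"rx":0,"ry":0,"rz":0,"claw":0.5},
    {"dx":0,"dy":0,"dz":0,"rx":0,"ry":0,"rz":0,"claw":0.5},
    {"dx":0,"dy":0,"dz":0,"rx":0,"ry":0,"rz":0,"claw":0.5},
  ],
)

```text
time_s: 8.85
ee_pos: [0.4871, 0.2965, 0.0744]
eef_rot: [3.141, 0.001, 2.997]
force: [0.5, -0.5, 0.6]
grip_width: 0.047
grip_force: 0.0
```

Run:
```python
from h import *
go(.4874,.2958,.0725,2.997)
```

```text
dx -0.004 dy -0.006 dz 0.019 | rot [0.0004 0.0006 0.0001] (totals, units)
```

Request:
step_arm(
  plan=[
    {"dx":-0.003,"dy":-0.006,"dz":0.019,"rx":0,"ry":0,"rz":0,"claw":0.75},
    {"dx":0,"dy":0,"dz":0,"rx":0,"ry":0,"rz":0,"claw":0.85},
    {"dx":0,"dy":0,"dz":0,"rx":0,"ry":0,"rz":0,"claw":1},
    {"dx":0,"dy":0,"dz":0,"rx":0,"ry":0,"rz":0,"claw":1},
    {"dx":0,"dy":0,"dz":0,"rx":0,"ry":0,"rz":0,"claw":1},
    {"dx":0,"dy":0,"dz":0,"rx":0,"ry":0,"rz":0,"claw":1},
    {"dx":0,"dy":0,"dz":0,"rx":0,"ry":0,"rz":0,"claw":1},
    {"dx":0,"dy":0,"dz":0,"rx":0,"ry":0,"rz":0,"claw":1},
  ],
  grip_force=25,
)

```text
time_s: 9.65
ee_pos: [0.4871, 0.2957, 0.0719]
eef_rot: [3.142, 0.0, 2.997]
force: [0.7, -0.3, -0.3]
grip_width: 0.0005
grip_force: 0.0
```

Run:
```python
from h import *
p=wrist();save(p,"w4")
W=cloud(p)
for v in range(150,480,12): print(v,[tuple(W[v,u].round(3)) for u in(300,320,340)])
```

```text
150 [(np.float64(0.417), np.float64(0.296), np.float64(0.045)), (np.float64(0.417), np.float64(0.308), np.float64(0.084)), (np.float64(0.42), np.float64(0.319), np.float64(0.045))]
162 [(np.float64(0.423), np.float64(0.295), np.float64(0.045)), (np.float64(0.422), np.float64(0.307), np.float64(0.085)), (np.float64(0.427), np.float64(0.318), np.float64(0.044))]
174 [(np.float64(0.43), np.float64(0.294), np.float64(0.045)), (np.float64(0.428), np.float64(0.306), np.float64(0.085)), (np.float64(0.434), np.float64(0.317), np.float64(0.045))]
186 [(np.float64(0.437), np.float64(0.293), np.float64(0.045)), (np.float64(0.434), np.float64(0.305), np.float64(0.081)), (np.float64(0.441), np.float64(0.316), np.float64(0.045))]
198 [(np.float64(0.444), np.float64(0.292), np.float64(0.044)), (np.float64(0.446), np.float64(0.304), np.float64(0.047)), (np.float64(0.448), np.float64(0.315), np.float64(0.044))]
210 [(np.float64(0.451), np.float64(0.291), np.float64(0.045)), (np.float64(0.453), np.float64(0.302), np.float64(0.045)), (np.float64(0.455), np.float64(0.314), np.float64(0.045))]
222 [(np.f
[... 3276 characters left out ...]
p.float64(0.297), np.float64(0.215)), (np.float64(0.632), np.float64(0.277), np.float64(0.031)), (np.float64(0.407), np.float64(0.309), np.float64(0.274))]
450 [(np.float64(0.463), np.float64(0.297), np.float64(0.216)), (np.float64(0.633), np.float64(0.276), np.float64(0.041)), (np.float64(0.465), np.float64(0.305), np.float64(0.216))]
462 [(np.float64(0.465), np.float64(0.297), np.float64(0.216)), (np.float64(0.632), np.float64(0.277), np.float64(0.054)), (np.float64(0.467), np.float64(0.304), np.float64(0.216))]
474 [(np.float64(0.47), np.float64(0.296), np.float64(0.215)), (np.float64(0.633), np.float64(0.276), np.float64(0.062)), (np.float64(0.469), np.float64(0.304), np.float64(0.216))]
```

View pics/w4.png

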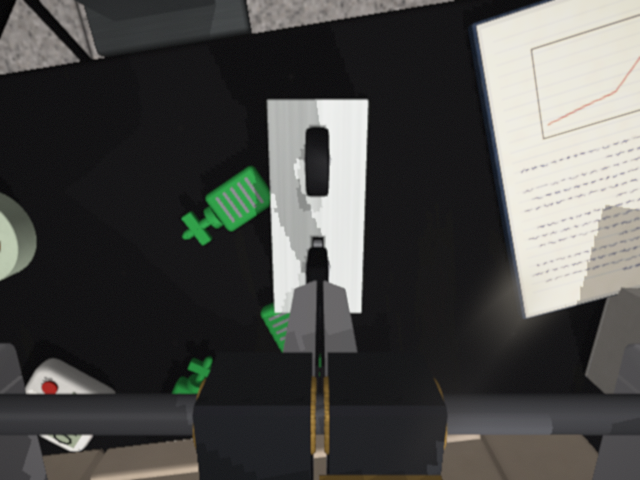

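View pics/s4.png

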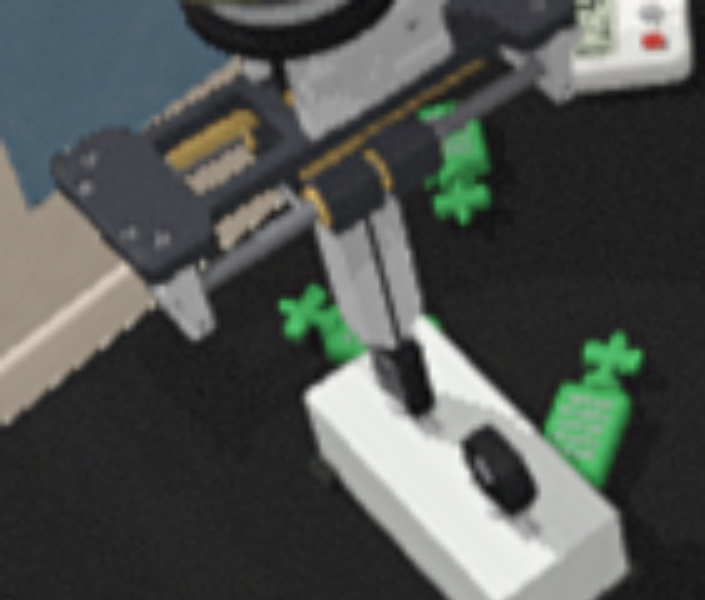

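Request:
step_arm(
  plan=[
    {"dx":0,"dy":0,"dz":-0.1,"rx":0,"ry":0,"rz":0,"claw":0.5},
    {"dx":0,"dy":0,"dz":0,"rx":0,"ry":0,"rz":0,"claw":0.5},
    {"dx":0,"dy":0,"dz":0,"rx":0,"ry":0,"rz":0,"claw":0.5},
    {"dx":0,"dy":0,"dz":0,"rx":0,"ry":0,"rz":0,"claw":0.5},
    {"dx":0,"dy":0,"dz":0.1,"rx":0,"ry":0,"rz":0,"claw":0.5},
    {"dx":0,"dy":0,"dz":0.2,"rx":0,"ry":0,"rz":0,"claw":0.5},
    {"dx":0,"dy":0,"dz":0.15,"rx":0,"ry":0,"rz":0,"claw":0.5},
    {"dx":0,"dy":0,"dz":0,"rx":0,"ry":0,"rz":0,"claw":0.5},
    {"dx":0,"dy":0,"dz":0,"rx":0,"ry":0,"rz":0,"claw":0.5},
    {"dx":0,"dy":0,"dz":0,"rx":0,"ry":0,"rz":0,"claw":0.5},
  ],
)

```text
time_s: 10.75
ee_pos: [0.4875, 0.2959, 0.0375]
eef_rot: [3.141, 0.001, 2.997]
force: [-0.5, -0.6, -0.3]
grip_width: 0.0472
grip_force: 0.0
```

Run:
```python
from h import *
o=telemetry.get_obs();print(o["ee_pos"],o["force"])
for n in("scene","wrist"):
    p=viewer.camera("scene") if n=="scene" else wrist();W=cloud(p);z=W[...,2]
    m=(abs(W[...,0]-.482)<.02)&(abs(W[...,1]-.297)<.05)&(abs(W[...,1]-.297)>.018)&(z>.05)&(z<.14)
    print(n,m.sum(),np.sort(z[m])[:12].round(4), W[m].min(0).round(3),W[m].max(0).round(3))
    for s in(1,-1):
        k=m&(s*(W[...,1]-.297)>0);q=W[k];print(s,k.sum(),np.sort(q[:,2])[:5].round(4),np.median(q,0).round(4),"inner",(np.percentile(q[:,1],2 if s>0 else 98)).round(4))
go(.4874,.2958,.0245,2.997)
```

```text
[0.48747119 0.29588506 0.03753462] [-0.49366428 -0.64140827 -0.29490716]
scene 446 [0.06   0.0602 0.0607 0.0615 0.0632 0.0635 0.0637 0.0643 0.0646 0.0646
 0.0649 0.0652] [0.471 0.261 0.06 ] [0.5   0.333 0.14 ]
1 205 [0.0607 0.0615 0.0635 0.0637 0.0646] [0.4825 0.3286 0.1007] inner 0.32
-1 241 [0.06   0.0602 0.0632 0.0643 0.0646] [0.4745 0.2709 0.1034] inner 0.2739
wrist 8611 [0.0597 0.0598 0.0598 0.0599 0.0599 0.0603 0.0603 0.0604 0.0604 0.0605
 0.0606 0.0606] [0.473 0.263 0.06 ] [0.5   0.334 0.14 ]
1 4304 [0.0598 0.0599 0.0599 0.0603 0.0603] [0.4838 0.3251 0.1129] inner 0.3196
-1 4307 [0.0597 0.0598 0.0604 0.0606 0.0606] [0.4753 0.2723 0.113 ] inner 0.2751
dx 0.001 dy -0.001 dz 0.131 | rot [0.0005 0.0006 0.0001] (totals, units)
```

Request:
step_arm(
  plan=[
    {"dx":0,"dy":0,"dz":0.05,"rx":0,"ry":0,"rz":0,"claw":0.5},
    {"dx":0,"dy":0,"dz":0,"rx":0,"ry":0,"rz":0,"claw":0.7},
    {"dx":0,"dy":0,"dz":0,"rx":0,"ry":0,"rz":0,"claw":0.8},
    {"dx":0,"dy":0,"dz":0,"rx":0,"ry":0,"rz":0,"claw":1},
    {"dx":0,"dy":0,"dz":0,"rx":0,"ry":0,"rz":0,"claw":1},
    {"dx":0,"dy":0,"dz":0,"rx":0,"ry":0,"rz":0,"claw":1},
    {"dx":0,"dy":0,"dz":0,"rx":0,"ry":0,"rz":0,"claw":1},
    {"dx":0,"dy":0,"dz":0,"rx":0,"ry":0,"rz":0,"claw":1},
  ],
  grip_force=25,
)

```text
time_s: 11.65
ee_pos: [0.4871, 0.2954, 0.0319]
eef_rot: [-3.141, -0.0, 2.997]
force: [-0.3, -4.3, 0.6]
grip_width: 0.0116
grip_force: 25.0
```

Request:
step_arm(
  plan=[
    {"dx":0,"dy":0,"dz":-0.03,"rx":0,"ry":0,"rz":0,"claw":1},
    {"dx":0,"dy":0,"dz":-0.1,"rx":0,"ry":0,"rz":0,"claw":1},
    {"dx":0,"dy":0,"dz":-0.2,"rx":0,"ry":0,"rz":0,"claw":1},
    {"dx":0,"dy":0,"dz":-0.3,"rx":0,"ry":0,"rz":0,"claw":1},
    {"dx":0,"dy":0,"dz":-0.4,"rx":0,"ry":0,"rz":0,"claw":1},
    {"dx":0,"dy":0,"dz":-0.4,"rx":0,"ry":0,"rz":0,"claw":1},
    {"dx":0,"dy":0,"dz":0,"rx":0,"ry":0,"rz":0,"claw":1},
    {"dx":0,"dy":0,"dz":0,"rx":0,"ry":0,"rz":0,"claw":1},
    {"dx":0,"dy":0,"dz":0,"rx":0,"ry":0,"rz":0,"claw":1},
  ],
)

```text
time_s: 12.55
ee_pos: [0.4866, 0.2955, 0.1738]
eef_rot: [-3.141, -0.001, 2.997]
force: [0.9, 0.5, -2.0]
grip_width: 0.0118
grip_force: 25.0
```

Run:
```python
from h import *
o=telemetry.get_obs();print(o["time_s"],o["ee_pos"],o["eef_rot"],o["force"],o["grip_width"])
p=viewer.camera("scene");W=cloud(p);z=W[...,2]
m=(np.hypot(W[...,0]-.487,W[...,1]-.2957)<.022)&(z>.1)&(z<.3)
for a in np.arange(.1,.24,.006):
    k=m&(abs(z-a)<.003)
    if k.sum():print(round(a,3),k.sum(),W[k].min(0).round(3),W[k].max(0).round(3))
go(.45,-.166,.18)
```

```text
12.55 [0.48659631 0.29552916 0.17382724] [-3.14075439e+00 -1.41610383e-03  2.99721838e+00] [ 0.92211016  0.47661281 -1.96293755] 0.011783964109656493
0.166 3 [0.482 0.296 0.165] [0.486 0.297 0.167]
0.172 6 [0.474 0.296 0.171] [0.495 0.299 0.175]
0.178 22 [0.473 0.294 0.175] [0.49  0.3   0.181]
0.184 5 [0.474 0.294 0.181] [0.482 0.299 0.183]
0.19 7 [0.479 0.3   0.188] [0.487 0.303 0.193]
0.196 8 [0.469 0.294 0.193] [0.48  0.302 0.199]
0.202 31 [0.47  0.281 0.199] [0.48  0.31  0.205]
0.208 47 [0.468 0.281 0.206] [0.494 0.314 0.211]
0.214 60 [0.47  0.28  0.211] [0.496 0.314 0.217]
0.22 55 [0.47  0.279 0.217] [0.497 0.315 0.223]
0.226 61 [0.47  0.278 0.223] [0.495 0.314 0.229]
0.232 100 [0.469 0.279 0.229] [0.499 0.315 0.235]
0.238 60 [0.47  0.279 0.235] [0.497 0.314 0.241]
dx -0.302 dy -4.619 dz -0.059 (totals, units)
```

Request:
step_arm(
  plan=[
    {"dx":-0.03,"dy":-0.2,"dz":0,"rx":0,"ry":0,"rz":0,"claw":1},
    {"dx":-0.03,"dy":-0.42,"dz":0,"rx":0,"ry":0,"rz":0,"claw":1},
    {"dx":-0.03,"dy":-0.45,"dz":0,"rx":0,"ry":0,"rz":0,"claw":1},
    {"dx":-0.03,"dy":-0.45,"dz":0,"rx":0,"ry":0,"rz":0,"claw":1},
    {"dx":-0.03,"dy":-0.45,"dz":0,"rx":0,"ry":0,"rz":0,"claw":1},
    {"dx":-0.03,"dy":-0.45,"dz":0,"rx":0,"ry":0,"rz":0,"claw":1},
    {"dx":-0.03,"dy":-0.45,"dz":0,"rx":0,"ry":0,"rz":0,"claw":1},
    {"dx":-0.03,"dy":-0.45,"dz":0,"rx":0,"ry":0,"rz":0,"claw":1},
    {"dx":-0.03,"dy":-0.45,"dz":0,"rx":0,"ry":0,"rz":0,"claw":1},
    {"dx":-0.03,"dy":-0.45,"dz":0,"rx":0,"ry":0,"rz":0,"claw":1},
  ],
)

```text
time_s: 13.6
ee_pos: [0.4552, -0.1278, 0.174]
eef_rot: [3.141, -0.001, 2.997]
force: [-0.1, 0.4, -0.8]
grip_width: 0.012
grip_force: 25.0
```

Request:
step_arm(
  plan=[
    {"dx":0,"dy":-0.3,"dz":0,"rx":0,"ry":0,"rz":0,"claw":1},
    {"dx":0,"dy":-0.1,"dz":0,"rx":0,"ry":0,"rz":0.09,"claw":1},
    {"dx":0,"dy":0,"dz":0,"rx":0,"ry":0,"rz":0.09,"claw":1},
    {"dx":0,"dy":0,"dz":0,"rx":0,"ry":0,"rz":0.09,"claw":1},
    {"dx":0,"dy":0,"dz":0,"rx":0,"ry":0,"rz":0.09,"claw":1},
    {"dx":0,"dy":0,"dz":0,"rx":0,"ry":0,"rz":0.09,"claw":1},
    {"dx":0,"dy":0,"dz":0,"rx":0,"ry":0,"rz":0.09,"claw":1},
    {"dx":0,"dy":0,"dz":0,"rx":0,"ry":0,"rz":0.09,"claw":1},
    {"dx":0,"dy":0,"dz":0,"rx":0,"ry":0,"rz":0.09,"claw":1},
    {"dx":0,"dy":0,"dz":0,"rx":0,"ry":0,"rz":0.09,"claw":1},
  ],
)

```text
time_s: 14.6
ee_pos: [0.4499, -0.1656, 0.1738]
eef_rot: [-3.14, -0.001, 1.719]
force: [0.3, 0.0, -0.6]
grip_width: 0.0119
grip_force: 25.0
```

Request:
step_arm(
  plan=[
    {"dx":0,"dy":0,"dz":0,"rx":0,"ry":0,"rz":0.09,"claw":1},
    {"dx":0,"dy":0,"dz":0,"rx":0,"ry":0,"rz":0.09,"claw":1},
    {"dx":0,"dy":0,"dz":0,"rx":0,"ry":0,"rz":0.09,"claw":1},
    {"dx":0,"dy":0,"dz":0,"rx":0,"ry":0,"rz":0.09,"claw":1},
    {"dx":0,"dy":0,"dz":0,"rx":0,"ry":0,"rz":0,"claw":1},
    {"dx":0,"dy":0,"dz":0,"rx":0,"ry":0,"rz":0,"claw":1},
    {"dx":0,"dy":0,"dz":0,"rx":0,"ry":0,"rz":0,"claw":1},
  ],
)

```text
time_s: 15.3
ee_pos: [0.4502, -0.1658, 0.1745]
eef_rot: [-3.141, -0.0, 1.163]
force: [-0.7, -0.0, -1.2]
grip_width: 0.0119
grip_force: 25.0
```

Run:
```python
from h import *
o=telemetry.get_obs();print(o["time_s"],o["ee_pos"],o["eef_rot"],o["force"],o["grip_width"],o["qpos"])
go(.5417,-.1661,.12,1.138)
```

```text
15.3 [ 0.45015775 -0.16576493  0.17451818] [-3.14091800e+00 -4.74200614e-05  1.16264299e+00] [-0.71250094 -0.04919739 -1.19683476] 0.011883645829052566 [-4.29219637e-01  1.50665279e-01  1.72355828e+00  3.47798190e-05
  1.26804460e+00 -2.10766964e-02]
dx 0.360 dy 0.842 dz 0.545 | rot [-0.0004 -0.      0.0157] (totals, units)
```

Request:
step_arm(
  plan=[
    {"dx":0.1,"dy":0.24,"dz":0,"rx":0,"ry":0,"rz":0.0157,"claw":1},
    {"dx":0.13,"dy":0.3,"dz":0.1,"rx":0,"ry":0,"rz":0,"claw":1},
    {"dx":0.13,"dy":0.302,"dz":0.2,"rx":0,"ry":0,"rz":0,"claw":1},
    {"dx":0,"dy":0,"dz":0.195,"rx":0,"ry":0,"rz":0,"claw":1},
    {"dx":0,"dy":0,"dz":0,"rx":0,"ry":0,"rz":0,"claw":1},
    {"dx":0,"dy":0,"dz":0,"rx":0,"ry":0,"rz":0,"claw":1},
    {"dx":0,"dy":0,"dz":0,"rx":0,"ry":0,"rz":0,"claw":1},
    {"dx":0,"dy":0,"dz":0,"rx":0,"ry":0,"rz":0,"claw":1},
  ],
)

```text
time_s: 16.1
ee_pos: [0.542, -0.1684, 0.1267]
eef_rot: [3.14, -0.0, 1.135]
force: [0.7, 0.2, -0.2]
grip_width: 0.0122
grip_force: 25.0
```

Run:
```python
from h import *
o=telemetry.get_obs();print(o["time_s"],o["ee_pos"],o["eef_rot"],o["force"])
p=wrist();np.savez("w5.npz",**{k:v for k,v in p.items() if k!="shot"})
def px(X):
    c=p["R"]@np.array(X)+p["t"];return [round(p["fx"]*c[0]/c[2]+p["cx"],1),round(p["fy"]*c[1]/c[2]+p["cy"],1)]
print("slot",px([.5417,-.1661,.088]),"tip",px(o["ee_pos"]-[0,0,.011]))
u,v=map(int,px([.5417,-.1661,.088]))
cv2.imwrite("pics/w5.png",cv2.resize(p["img"][v-60:v+60,u-70:u+70],None,fx=5,fy=5,interpolation=cv2.INTER_CUBIC)[...,::-1]);print(u,v)
```

```text
16.1 [ 0.54201132 -0.16836756  0.12669295] [ 3.13963731e+00 -1.30849714e-04  1.13482328e+00] [ 0.74273615  0.22545684 -0.22492767]
slot [np.float64(317.2), np.float64(258.8)] tip [np.float64(319.1), np.float64(277.0)]
317 258
```

View pics/w5.png

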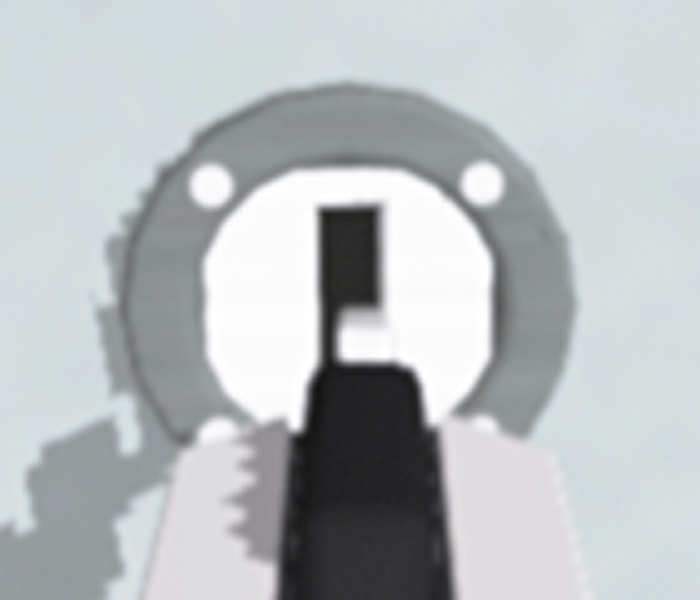

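Run:
```python
from h import *
p=dict(np.load("w5.npz"));W=cloud(p)
o=telemetry.get_obs();print(o["ee_pos"],o["eef_rot"])
T=p["tool_from_camera"]
def tool(cx,cy,z_tool):   # crop px, known tool z
    u,v=247+cx/5,198+cy/5
    d=T[:3,:3]@np.array([(u-p["cx"])/p["fx"],(v-p["cy"])/p["fy"],1]);s=(z_tool-T[2,3])/d[2]
    return (T[:3,3]+s*d).round(4)
zp=.1267-.088
print("slot sides",tool(319,300,zp),tool(382,250,zp),"far end",tool(350,207,zp))
zb=.011-.008
print("bits sides low",tool(338,308,zb),tool(392,308,zb),"hi",tool(338,335,zb-.008),tool(392,335,zb-.008))
g=p["img"].min(-1)[198:318,247:387]
for r in(44,50,56,63,66,69):print(r,g[r,55:85])
```

```text
[ 0.54198258 -0.16834069  0.1264978 ] [ 3.13989527e+00 -1.22184878e-04  1.13475519e+00]
slot sides [ 0.0025 -0.0055  0.0387] [0.0093 0.0027 0.0387] far end [ 0.0152 -0.0014  0.0387]
bits sides low [ 0.0135 -0.0025  0.003 ] [0.0135 0.0035 0.003 ] hi [ 0.0132 -0.0024 -0.005 ] [ 0.0132  0.0034 -0.005 ]
44 [251 251 251 251 251 252 255 250 173  70  35  40  41  40  39  39  41  41
  38  47 103 173 230 250 252 251 251 251 251 251]
50 [251 251 251 251 251 252 254 252 178  74  38  39  43  42  40  43  43  41
  39  45  97 166 229 251 252 251 251 251 251 251]
56 [251 251 251 251 251 251 254 251 175  72  37  40  41  43  42  41  42  42
  40  45  96 164 228 250 251 251 250 250 250 250]
63 [252 252 252 252 252 253 255 255 205 101  42  46  90 142 177 187 188 189
 190 192 194 206 232 249 252 252 252 252 252 252]
66 [251 251 251 251 251 252 254 254 201  98  42  66 139 218 246 246 244 242
 241 241 241 244 246 246 250 251 251 251 251 251]
69 [251 251 251 251 251 251 254 253 201  99  41  70 149 232 251 251 249 248
 249 250 251 253 252 246 249 251 251 251 251 251]
```

Request:
step_arm(
  plan=[
    {"dx":-0.003,"dy":-0.017,"dz":0,"rx":0,"ry":0,"rz":0,"claw":1},
    {"dx":0,"dy":0,"dz":0.1,"rx":0,"ry":0,"rz":0,"claw":1},
    {"dx":0,"dy":0,"dz":0.1,"rx":0,"ry":0,"rz":0,"claw":1},
    {"dx":0,"dy":0,"dz":0.05,"rx":0,"ry":0,"rz":0,"claw":1},
    {"dx":0,"dy":0,"dz":0,"rx":0,"ry":0,"rz":0,"claw":1},
    {"dx":0,"dy":0,"dz":0,"rx":0,"ry":0,"rz":0,"claw":1},
    {"dx":0,"dy":0,"dz":0,"rx":0,"ry":0,"rz":0,"claw":1},
  ],
)

```text
time_s: 16.85
ee_pos: [0.5403, -0.1677, 0.1006]
eef_rot: [3.141, -0.0, 1.135]
force: [0.3, 0.1, 0.1]
grip_width: 0.0118
grip_force: 25.0
```

Request:
step_arm(
  plan=[
    {"dx":0,"dy":0,"dz":0.02,"rx":0,"ry":0,"rz":0,"claw":1},
    {"dx":0,"dy":0,"dz":0.02,"rx":0,"ry":0,"rz":0,"claw":1},
    {"dx":0,"dy":0,"dz":0.02,"rx":0,"ry":0,"rz":0,"claw":1},
    {"dx":0,"dy":0,"dz":0,"rx":0,"ry":0,"rz":0,"claw":1},
    {"dx":0,"dy":0,"dz":0,"rx":0,"ry":0,"rz":0,"claw":1},
  ],
)

```text
time_s: 17.35
ee_pos: [0.5402, -0.1677, 0.0943]
eef_rot: [-3.142, 0.0, 1.135]
force: [0.4, -0.1, -0.4]
grip_width: 0.0117
grip_force: 25.0
```

Request:
step_arm(
  plan=[
    {"dx":0,"dy":0,"dz":0.02,"rx":0,"ry":0,"rz":0,"claw":1},
    {"dx":0,"dy":0,"dz":0.02,"rx":0,"ry":0,"rz":0,"claw":1},
    {"dx":0,"dy":0,"dz":0.01,"rx":0,"ry":0,"rz":0,"claw":1},
    {"dx":0,"dy":0,"dz":0,"rx":0,"ry":0,"rz":0,"claw":1},
    {"dx":0,"dy":0,"dz":0,"rx":0,"ry":0,"rz":0,"claw":1},
  ],
)

```text
time_s: 17.85
ee_pos: [0.5402, -0.1677, 0.0893]
eef_rot: [-3.142, -0.0, 1.135]
force: [0.3, -0.6, -1.1]
grip_width: 0.0119
grip_force: 25.0
```

Request:
step_arm(
  plan=[
    {"dx":0,"dy":0,"dz":0.02,"rx":0,"ry":0,"rz":0,"claw":1},
    {"dx":0,"dy":0,"dz":0.02,"rx":0,"ry":0,"rz":0,"claw":1},
    {"dx":0,"dy":0,"dz":0.01,"rx":0,"ry":0,"rz":0,"claw":1},
    {"dx":0,"dy":0,"dz":0,"rx":0,"ry":0,"rz":0,"claw":1},
    {"dx":0,"dy":0,"dz":0,"rx":0,"ry":0,"rz":0,"claw":1},
  ],
)

```text
time_s: 18.35
ee_pos: [0.5402, -0.1677, 0.0843]
eef_rot: [-3.142, -0.0, 1.135]
force: [0.2, 0.4, -1.1]
grip_width: 0.012
grip_force: 25.0
```

Request:
step_arm(
  plan=[
    {"dx":0,"dy":0,"dz":0.02,"rx":0,"ry":0,"rz":0,"claw":1},
    {"dx":0,"dy":0,"dz":0.02,"rx":0,"ry":0,"rz":0,"claw":1},
    {"dx":0,"dy":0,"dz":0.02,"rx":0,"ry":0,"rz":0,"claw":1},
    {"dx":0,"dy":0,"dz":0,"rx":0,"ry":0,"rz":0,"claw":1},
    {"dx":0,"dy":0,"dz":0,"rx":0,"ry":0,"rz":0,"claw":1},
  ],
)

```text
time_s: 18.85
ee_pos: [0.5402, -0.1677, 0.0783]
eef_rot: [-3.141, 0.0, 1.135]
force: [-0.4, -0.9, 0.1]
grip_width: 0.0117
grip_force: 25.0
```

Request:
step_arm(
  plan=[
    {"dx":0,"dy":0,"dz":0.01,"rx":0,"ry":0,"rz":0,"claw":1},
    {"dx":0,"dy":0,"dz":0.01,"rx":0,"ry":0,"rz":0,"claw":1},
    {"dx":0,"dy":0,"dz":0.01,"rx":0,"ry":0,"rz":0,"claw":1},
    {"dx":0,"dy":0,"dz":0,"rx":0,"ry":0,"rz":0,"claw":1},
    {"dx":0,"dy":0,"dz":0,"rx":0,"ry":0,"rz":0,"claw":1},
    {"dx":0,"dy":0,"dz":0,"rx":0,"ry":0,"rz":0,"claw":1},
  ],
)

```text
time_s: 19.45
ee_pos: [0.5402, -0.1677, 0.0754]
eef_rot: [3.142, -0.0, 1.135]
force: [-0.0, 0.3, -0.2]
grip_width: 0.0119
grip_force: 25.0
```

Request:
step_arm(
  plan=[
    {"dx":0,"dy":0,"dz":0.005,"rx":0,"ry":0,"rz":0,"claw":1},
    {"dx":0,"dy":0,"dz":0,"rx":0,"ry":0,"rz":0,"claw":1},
    {"dx":0,"dy":0,"dz":0,"rx":0,"ry":0,"rz":0,"claw":1},
    {"dx":0,"dy":0,"dz":0,"rx":0,"ry":0,"rz":0,"claw":1},
  ],
)

```text
time_s: 19.85
ee_pos: [0.5402, -0.1677, 0.0749]
eef_rot: [3.141, -0.0, 1.135]
force: [0.5, 0.2, -0.8]
grip_width: 0.0116
grip_force: 25.0
```

Request:
step_arm(
  plan=[
    {"dx":0,"dy":0,"dz":0.003,"rx":0,"ry":0,"rz":0,"claw":1},
    {"dx":0,"dy":0,"dz":0,"rx":0,"ry":0,"rz":0,"claw":1},
    {"dx":0,"dy":0,"dz":0,"rx":0,"ry":0,"rz":0,"claw":1},
    {"dx":0,"dy":0,"dz":0,"rx":0,"ry":0,"rz":0,"claw":1},
  ],
)

```text
time_s: 20.25
ee_pos: [0.5402, -0.1677, 0.0748]
eef_rot: [3.141, -0.0, 1.135]
force: [-2.1, 0.9, 5.2]
grip_width: 0.0119
grip_force: 25.0
```

Request:
step_arm(
  plan=[
    {"dx":0,"dy":0,"dz":0,"rx":0,"ry":0,"rz":0.03,"claw":1},
    {"dx":0,"dy":0,"dz":0,"rx":0,"ry":0,"rz":0.03,"claw":1},
    {"dx":0,"dy":0,"dz":0,"rx":0,"ry":0,"rz":0.03,"claw":1},
    {"dx":0,"dy":0,"dz":0,"rx":0,"ry":0,"rz":0,"claw":1},
  ],
  grip_force=30,
)

```text
time_s: 20.65
ee_pos: [0.5402, -0.1676, 0.0748]
eef_rot: [3.141, -0.0, 0.992]
force: [-2.0, 1.2, 5.7]
grip_width: 0.0121
grip_force: 30.0
```

```bash
python3 -c "
from h import *
o=telemetry.get_obs();print(o['force'],o['moment'],o['ee_pos'],o['eef_rot'])"
```

```text
[-1.98348176  1.21165461  5.66319694] [0.28800674 0.32359264 0.05822681] [ 0.54024595 -0.16757074  0.07479559] [ 3.14146900e+00 -2.32715483e-04  9.91710354e-01]
```

Request:
step_arm(
  plan=[
    {"dx":0,"dy":0,"dz":0,"rx":0,"ry":0,"rz":0.04,"claw":1},
    {"dx":0,"dy":0,"dz":0,"rx":0,"ry":0,"rz":0.04,"claw":1},
    {"dx":0,"dy":0,"dz":0,"rx":0,"ry":0,"rz":0.04,"claw":1},
    {"dx":0,"dy":0,"dz":0,"rx":0,"ry":0,"rz":0.04,"claw":1},
    {"dx":0,"dy":0,"dz":0,"rx":0,"ry":0,"rz":0.04,"claw":1},
    {"dx":0,"dy":0,"dz":0,"rx":0,"ry":0,"rz":0,"claw":1},
  ],
)

```text
time_s: 21.25
ee_pos: [0.5402, -0.1675, 0.0748]
eef_rot: [-3.142, -0.0, 0.677]
force: [-2.2, 0.9, 6.0]
grip_width: 0.0119
grip_force: 30.0
```

```bash
python3 -c "
from h import *
o=telemetry.get_obs();print(o['force'],o['moment'],o['ee_pos'],o['eef_rot'])"
```

```text
[-2.16044499  0.92416509  5.9806162 ] [0.36421908 0.31443719 0.07155824] [ 0.54024228 -0.1675312   0.07482647] [-3.14159254e+00 -2.80605570e-04  6.77002073e-01]
```

Smooth (turned 0.46 rad). Continuing to about 0.96 rad.

Request:
step_arm(
  plan=[
    {"dx":0,"dy":0,"dz":0,"rx":0,"ry":0,"rz":0.04,"claw":1},
    {"dx":0,"dy":0,"dz":0,"rx":0,"ry":0,"rz":0.04,"claw":1},
    {"dx":0,"dy":0,"dz":0,"rx":0,"ry":0,"rz":0.04,"claw":1},
    {"dx":0,"dy":0,"dz":0,"rx":0,"ry":0,"rz":0.04,"claw":1},
    {"dx":0,"dy":0,"dz":0,"rx":0,"ry":0,"rz":0.04,"claw":1},
    {"dx":0,"dy":0,"dz":0,"rx":0,"ry":0,"rz":0.04,"claw":1},
    {"dx":0,"dy":0,"dz":0,"rx":0,"ry":0,"rz":0.04,"claw":1},
    {"dx":0,"dy":0,"dz":0,"rx":0,"ry":0,"rz":0.04,"claw":1},
    {"dx":0,"dy":0,"dz":0,"rx":0,"ry":0,"rz":0,"claw":1},
  ],
)

```text
time_s: 22.15
ee_pos: [0.5403, -0.1675, 0.0748]
eef_rot: [-3.142, -0.0, 0.174]
force: [-1.6, 1.8, 5.5]
grip_width: 0.012
grip_force: 30.0
```

```bash
cat > d.py <<'E'
from h import *
o=telemetry.get_obs();print(o['force'],o['moment'],o['ee_pos'],o['eef_rot'])
# drawer: extent of grey front along box -x, beyond top edge
p=viewer.camera("scene");W=cloud(p);b=np.array([.5383,-.1692]);a=.122
d=W[...,:2]-b;x=d[...,0]*np.cos(a)+d[...,1]*np.sin(a);y=-d[...,0]*np.sin(a)+d[...,1]*np.cos(a)
m=(abs(y)<.085)&(abs(y)>.02)&(W[...,2]>.015)&(W[...,2]<.08)&(x<-.04)&(x>-.2);print("front x",np.percentile(x[m],[1,5,20]).round(4) if m.any() else None,m.sum())
E
python3 d.py
```

```text
[-1.55140914  1.81328949  5.54355018] [0.44977578 0.36942806 0.0431233 ] [ 0.54027344 -0.16752622  0.07483379] [-3.14151898e+00 -3.18030009e-04  1.74366979e-01]
front x [-0.0825 -0.082  -0.0811] 314
```

Drawer still shut; fine steps now.

Request:
step_arm(
  plan=[
    {"dx":0,"dy":0,"dz":0,"rx":0,"ry":0,"rz":0.03,"claw":1},
    {"dx":0,"dy":0,"dz":0,"rx":0,"ry":0,"rz":0.03,"claw":1},
    {"dx":0,"dy":0,"dz":0,"rx":0,"ry":0,"rz":0.03,"claw":1},
    {"dx":0,"dy":0,"dz":0,"rx":0,"ry":0,"rz":0,"claw":1},
    {"dx":0,"dy":0,"dz":0,"rx":0,"ry":0,"rz":0,"claw":1},
  ],
)

```text
time_s: 22.7
ee_pos: [0.5403, -0.1676, 0.0748]
eef_rot: [-3.141, -0.0, 0.035]
force: [-1.7, 1.6, 5.0]
grip_width: 0.0116
grip_force: 30.0
```

```bash
python3 d.py
```

```text
[-1.71484579  1.64216216  5.03505157] [0.36864993 0.30148653 0.07306379] [ 0.54028646 -0.16756552  0.07483098] [-3.14148172e+00 -3.59203342e-04  3.50346937e-02]
front x [-0.0926 -0.092  -0.0912] 354
```

Request:
step_arm(
  plan=[
    {"dx":0,"dy":0,"dz":0,"rx":0,"ry":0,"rz":0.02,"claw":1},
    {"dx":0,"dy":0,"dz":0,"rx":0,"ry":0,"rz":0,"claw":1},
    {"dx":0,"dy":0,"dz":0,"rx":0,"ry":0,"rz":0,"claw":1},
    {"dx":0,"dy":0,"dz":0,"rx":0,"ry":0,"rz":0,"claw":1},
    {"dx":0,"dy":0,"dz":0,"rx":0,"ry":0,"rz":0,"claw":1},
    {"dx":0,"dy":0,"dz":0,"rx":0,"ry":0,"rz":0,"claw":1},
  ],
)

```text
time_s: 23.35
ee_pos: [0.5403, -0.1675, 0.0748]
eef_rot: [-3.141, -0.0, 0.004]
force: [-1.2, 1.7, 5.1]
grip_width: 0.012
grip_force: 30.0
```

```bash
python3 d.py
```

```text
[-1.24757805  1.69126226  5.10777899] [ 0.39585775  0.29734307 -0.01820468] [ 0.54030088 -0.16753904  0.07480936] [-3.14144163e+00 -3.79481883e-04  3.77393677e-03]
front x [-0.1261 -0.1254 -0.1245] 383
```

Request:
step_arm(
  plan=[
    {"dx":0,"dy":0,"dz":0,"rx":0,"ry":0,"rz":0,"claw":0.8},
    {"dx":0,"dy":0,"dz":0,"rx":0,"ry":0,"rz":0,"claw":0.6},
    {"dx":0,"dy":0,"dz":0,"rx":0,"ry":0,"rz":0,"claw":0.5},
    {"dx":0,"dy":0,"dz":0,"rx":0,"ry":0,"rz":0,"claw":0.5},
    {"dx":0,"dy":0,"dz":0,"rx":0,"ry":0,"rz":0,"claw":0.5},
    {"dx":0,"dy":0,"dz":0,"rx":0,"ry":0,"rz":0,"claw":0.5},
  ],
)

```text
time_s: 24.0
ee_pos: [0.5402, -0.1677, 0.0745]
eef_rot: [-3.142, 0.0, 0.004]
force: [-0.7, -0.3, -0.2]
grip_width: 0.0469
grip_force: 0.0
```

Request:
step_arm(
  plan=[
    {"dx":0,"dy":0,"dz":-0.05,"rx":0,"ry":0,"rz":0,"claw":0.5},
    {"dx":0,"dy":0,"dz":-0.2,"rx":0,"ry":0,"rz":0,"claw":0.5},
    {"dx":0,"dy":0,"dz":-0.3,"rx":0,"ry":0,"rz":0,"claw":0.5},
    {"dx":0,"dy":0,"dz":-0.3,"rx":0,"ry":0,"rz":0,"claw":0.5},
    {"dx":0,"dy":0,"dz":-0.3,"rx":0,"ry":0,"rz":0,"claw":0.5},
    {"dx":0,"dy":0,"dz":-0.1,"rx":0,"ry":0,"rz":0,"claw":0.5},
    {"dx":0,"dy":0,"dz":0,"rx":0,"ry":0,"rz":0,"claw":0.5},
    {"dx":0,"dy":0,"dz":0,"rx":0,"ry":0,"rz":0,"claw":0.5},
    {"dx":0,"dy":0,"dz":0,"rx":0,"ry":0,"rz":0,"claw":0.5},
  ],
)

```text
time_s: 24.9
ee_pos: [0.5396, -0.1675, 0.1979]
eef_rot: [-3.141, 0.002, 0.004]
force: [-0.5, 0.0, -0.4]
grip_width: 0.0469
grip_force: 0.0
```

```bash
python3 d.py
python3 - <<'E'
from h import *
p=wrist();W=cloud(p);z=W[...,2]
m=(np.hypot(W[...,0]-.5405,W[...,1]+.167)<.02)&(z>.11)&(z<.16)
print("key top",m.sum(),np.percentile(z[m],[5,50,95]),cv2.minAreaRect(W[m&(z>.128)][:,:2].astype(np.float32)))
cv2.imwrite("pics/end.png",p["img"][...,::-1])
E
```

```text
[-0.54968808  0.04548929 -0.38565292] [0.03229239 0.0316324  0.03038351] [ 0.53962849 -0.1674833   0.19788744] [-3.14066071e+00  2.39717903e-03  3.67891914e-03]
front x [-0.1262 -0.1252 -0.1241] 551
key top 759 [0.11933151 0.13339404 0.13492874] ((0.541174054145813, -0.16618095338344574), (0.03043515980243683, 0.012242736294865608), 2.437415599822998)
```

View pics/end.png

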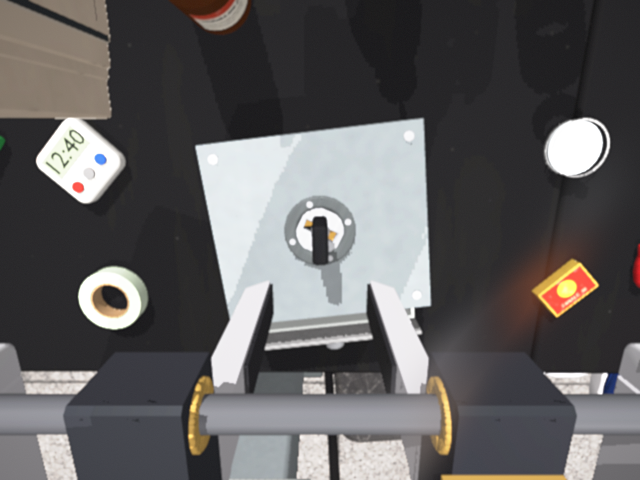

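The picture shows the key upright in the lock at about (320, 240), with its top at 0.134 m, so it is fully home. The drawer is out at about (320, 335), and the gripper is clear of everything.

```bash
python3 -c "
from h import *
print(hand_in())"
```

```text
the job is handed in; nothing more can be done
None
```

The drawer is unlocked and fully out, the flat-handled key is left fully home in the lock with the gripper clear, and the job was handed in after about 25 s of the 67 s allowed.

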